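Turn the keepsake box's lid leaf over the keys

TASK

The clear two-compartment keepsake box has one wooden lid leaf, hinged on the spine between the compartments and now lying, flat or nearly so, over the empty near compartment. With a fingertip, push its overhanging free edge up from below, turn the leaf over the spine and press it gently down until it lies fully flat over the far compartment with the keyring. Do not pinch or fling the leaf, leave the box standing where it is and the keyring and everything around it undisturbed, and finish clear of everything.

Things in the scene. Friction and masses are not known exactly. Their poses are not given: they have to be found in the camera images.
- box: keepsake box, loose, about 1.5 kg: dark wooden floor, clear acrylic walls 6 mm thick, 170 mm (its x) by 124 mm (its y) by 55 mm high, open on top. A wall under the spine divides it into a near compartment (its -x half, towards the robot) and a far one (+x half), floors 12 mm above the table. Origin: centre of the underside; z up; yaw within 0.4 rad of zero
- spine (a point): middle of the hinge axis of the lid leaf, in the middle of the box, 59 mm above the table; the hinge axis runs along the box's y (two 14 mm wide brass lugs carry its ends, reaching 65 mm above the table)
- leaf (a joint): angle of the lid leaf about the spine, rad: 0 = flat over the near compartment, pi/2 = upright, pi = flat over the far one; stops at 0 and pi, starts at 0 to 0.3. Brown wooden board, about 70 g, 6 mm thick, 110 mm wide along the spine, its mid-plane through the hinge axis. The hinge is stiff: the leaf stays at any angle where it is left (1 to 2 N at the free edge move it)
- leaf_edge (a point): middle of the leaf's free edge, at half its thickness, 110 mm from the spine. The free edge overhangs the box's outer wall by 25 mm when the leaf is flat, on either side, its underside then 56 mm above the table
- keyring: chrome ring 33 mm across with two keys reaching 57 mm from the ring's centre (the origin, underside), lying loose in the far compartment, 5 mm high
- vase: red ceramic vase, 84 mm wide, 145 mm high, on the turntable (a grey disc of 250 mm, its top 21 mm above the table, right of the box); origin: centre of its foot
- paperweight: glass paperweight, 68 mm wide, 50 mm high, on the turntable; origin: centre of its foot
- pear: wooden pear ornament, 60 mm wide, 100 mm high, on the turntable; origin: centre of its foot
- candleholder: aluminium candle holder, 64 mm wide, 50 mm high, standing just left (+y) of the box; origin: centre of its foot
- mug: blue ceramic mug, 80 mm wide, 90 mm high, farther left of the box; origin: centre of its foot
- remote: black remote control, 45 x 160 x 18 mm, lying beyond the box; origin: centre of its underside
Not all that is in view belongs to the job. What is shaped like the vase but purple is not meant.

How it is judged (in metres and radians):
On the way:
1. the leaf is raised upright on its spine (value of joint leaf between 1.4 and 2.6 rad), for 0.1 s.
At the end, for the whole second after the job is handed in: The leaf lies flat over the far compartment (joint at least 3.08 of 3.14 rad), the box stands level and at rest within 25 mm of its first place, the keyring lies in the far compartment, and vase, paperweight, pear, candle holder, mug and remote stand within 30 mm of their places, untipped (value of joint leaf above 3.08 rad and distance of box from where it was at the start of the episode below 0.025 m and angle between box's own z axis and vertical below 0.03 rad and linear speed of box below 0.01 m/s and x of keyring in the frame of box between 0.003 and 0.08 m and height (world z) of keyring below 0.03 m and distance of each of vase, paperweight, pear, candleholder, mug, remote from where it was at the start of the episode below 0.03 m and angle between each of vase, paperweight, pear, candleholder, mug, remote's own z axis and vertical below 0.15 rad); the robot touches nothing.
It fails at once if the box is lifted, tipped or shoved away (over 30 mm) (height (world z) of box above 0.008 m or angle between box's own z axis and vertical above 0.08 rad or distance of box from where it was at the start of the episode above 0.03 m).
It fails at once if the leaf is pinched or pushed hard (over 30 N between fingers and box or leaf) (contact force between the fingers and box above 30 N).
It fails at once if the leaf is flung (faster than 4 rad/s) (velocity of joint leaf above 4 rad/s or velocity of joint leaf below -4 rad/s).
It fails at once if the keyring is touched or lifted out (contact force between the fingers and keyring above 0.5 N or height (world z) of keyring above 0.045 m).
It fails at once if a bystander is moved over 30 mm or lifted (distance of any of vase, paperweight, pear, candleholder, mug, remote from where it was at the start of the episode above 0.03 m).
It also fails if it takes over 42 s, if anything falls off the work surface, if the arm or the gripper's body presses on something with over 40 N, if the wrist force passes 120 N, or if a joint passes its speed limit or range.

ROBOT

A 6-joint arm with a two-finger parallel gripper is mounted at the origin on the work surface. World frame = base frame: x ahead of the robot, y to its left, z up, the work surface at z = 0. Lengths are in mm, angles in rad, forces in N, time in s.
With the tool pointing down it reaches from about 350 to 925 mm from the base axis. Payload 6.4 kg.
Tool frame: the origin (TCP) lies on the centre line of the jaws, within the pads' length; the fingertips stand bot.tcp_to_tips ahead of it and the grasp point (between the pads) lies 11 mm behind it (bot.tcp_to_tips is the distance from the TCP to the fingertips, in mm); z points along the fingers, y is the direction in which the jaws open and shut (so a half turn about z gives the same grasp; the last joint's range is limited). The gripper opens to 94 mm and grips with 3 to 60 N. Pads are 16 mm wide; open, the fingers measure 119 mm over their backs; the gripper's body (75 mm by 177 mm) begins 78 mm behind the grasp point.
Start: joints at [-1.32, 0.245, 1.558, -0, 1.339, -0.174], TCP at [267.896, -592.238, 185.955] pointing down, gripper open.
Joint ranges: [-3.13, 3.13], [-1.02, 2.26], [0.13, 2.54], [-0.95, 4.09], [0.21, 2.88], [-2.74, 2.74]. Speed limits (rad/s): [2.57, 2.57, 3.14, 3.14, 3.14, 3.14].

INTERFACE

Orientations are given as a unit quaternion [x, y, z, w].
In Python, from rig import monitor, cams, finish_job, bot gives the robot as it stands.
- The arm moves only by the tool step_arm, never from a script. Its arguments are lists of equal length, an entry for each row: "offset": the shift along the tool's x, y, z in mm, a list of three; "spin": the turn about the tool's z in rad. In form: {"offset": [[x, y, z], ...], "spin": [spin, ...]}. A call has 1 to 5 rows; each row shifts and turns the pose as measured when the row begins, along the tool's axes as they then stand; what a row does not reach is not made up. A row lasts 1/8 s, in which the tool goes at most 62.5 mm and 10.7 degrees, less where a joint would pass 70% of its speed; a pose out of reach is approached as far as the arm can. A call with a gripper value outside its range is refused whole. "claw" is the opening, from 0 (shut) to 1 (fully open), set as the call begins (left out, the last holds). The fingers move at their own pace and stop on an object; "squeeze" is the grip in N (left out, the last holds). Time passes only in rows, so rows that do not move let the fingers close. It gives the time, the measured TCP pose, the force and the opening at its end, in the units of the state.
- monitor.get_obs(): the state, without advancing time (a new reading comes with each control period).
- cams.capture(name): name is "scene" or "top" or "wrist"; returns (picture, depth): 384x512x3 uint8, blue, green, red; 384x512 float32, mm along the optical axis (not along the pixel's ray), 0 where there is no reading.
- cams.calibration(name): a dict with "vertical_fov" (degrees; the focal length in pixels is half the picture's height over the tangent of half this angle, whatever the lens; pixels are square), "cx", "cy" (the principal point, pixels), "rvec" (rotation vector, rad) and "tvec" (3), from world to camera coordinates, as OpenCV has them. Camera axes: x right, y down, z forward; pixel columns grow to the right and rows downward; lengths in mm; the calibration is good to about 2 mm. A picture is of the moment at which its call begins: read the wrist's pose just before it. calibration takes no time and is no camera call; for the wrist camera it gives the pose at the moment of the call.
- finish_job(): hands the job in, once; it reports no verdict.
The state is a dict: "time": time; "joint_pos": joint angles; "joint_vel": joint speeds; "effort": joint torques, N m; "position": TCP position; "tool_rot": TCP orientation; "wrist_force": force on the tool from outside, world axes, zero at the start; "torque": the same for the moment, N m; "opening": finger opening in mm.
Only numpy, scipy, OpenCV 4.12 (cv2) and the standard library are available. Lean on these libraries where they do the work, as an engineer would, in place of code of your own. Each camera call takes 0.05 s, during which the arm holds its last target.

## Working session

There is one attempt and no reset: what is moved stays moved. The work goes in short steps, Python scripts to look and compute and a tool call to move; the robot and the scene stay as the last step left them, time stands still between calls to the robot, and variables do not carry over. Pictures are saved under pics/ and viewed, and the job is handed in when it is done.

Besides the shell and the picture viewer there is one more tool, called after "Call:" by a JSON object that holds its "api" and its "payload". step_arm: Moves the arm, as the interface text tells. Its arguments: {"type":"object","properties":{"offset":{"type":"array"},"spin":{"type":"array"},"claw":{"type":"number"},"squeeze":{"type":"number"}},"required":["offset","spin"]}

```bash
ls; mkdir -p pics
cat > h.py <<'E'
import numpy as np, cv2
from rig import monitor,cams,finish_job,bot
def snap(n,f):
    p,d=cams.capture(n); cv2.imwrite('pics/%s.png'%f,p); np.save('pics/%s.npy'%f,d)
    c=cams.calibration(n); np.save('pics/%s_c.npy'%f,c,allow_pickle=True); return p,d,c
def world(c,d,u,v,z=None):
    f=192/np.tan(np.radians(c['vertical_fov'])/2); R,_=cv2.Rodrigues(np.array(c['rvec'],float)); t=np.array(c['tvec'],float)
    r=np.array([(u-c['cx'])/f,(v-c['cy'])/f,1])
    if z is None: s=d[int(v),int(u)]
    else:
        o=-R.T@t; w=R.T@r; s=(z-o[2])/w[2]
    return R.T@(r*s-t)
E
python3 - <<'E'
from h import *
o=monitor.get_obs(); print(o, bot.tcp_to_tips)
for n in('scene','top'):
    p,d,c=snap(n,n+'0'); print(c)
E
```

```text
pics
{'time': 0.0, 'joint_pos': array([-1.32006358e+00,  2.45792213e-01,  1.55894696e+00, -1.50562123e-05,
        1.33871341e+00, -1.74084033e-01]), 'joint_vel': array([-0.00120162,  0.00212047, -0.00038958,  0.00098896,  0.00075419,
        0.00057739]), 'effort': array([-2.05687560e-03, -4.15834880e+01, -3.14606774e+01,  6.83314819e-02,
        3.32346582e-02, -1.45760123e-04]), 'position': array([ 267.75615398, -591.61564854,  184.89542696]), 'tool_rot': array([ 9.77525237e-01,  2.10816381e-01, -4.29509126e-05, -9.29002641e-04]), 'wrist_force': array([ 0.05016247, -0.83800992, -0.38579706]), 'torque': array([ 0.05507079, -0.02633632,  0.04110634]), 'opening': 94.0124082458389} 8.0
{'vertical_fov': 44.407321707502334, 'cx': 254.90034443198, 'cy': 180.69255672790425, 'rvec': array([ 0.95684653,  2.45584736, -1.07785456]), 'tvec': array([ 439.0522726 , -212.32954134, 2200.71892843])}
{'vertical_fov': 50.65291634459423, 'cx': 258.1105497159355, 'cy': 189.54312888430812, 'rvec': array([ 2.20106144, -2.16902533,  0.04400139]), 'tvec': array([ -16.06232314,  589.85174918, 1251.35156326])}
```

View pics/scene0.png

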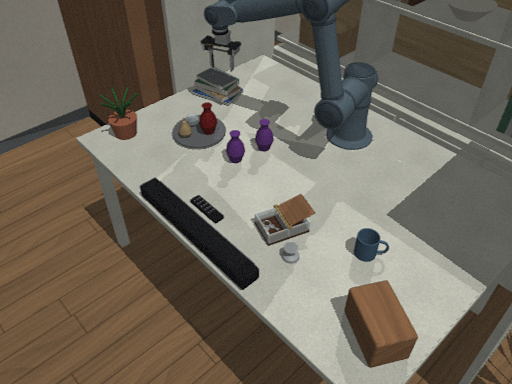

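View pics/top0.png

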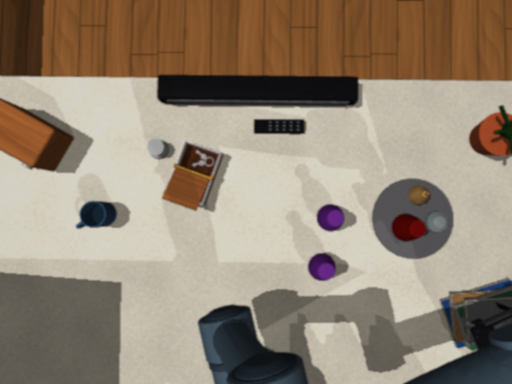

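```bash
python3 -c "
import cv2
p=cv2.imread('pics/top0.png');cv2.imwrite('pics/top0b.png',cv2.resize(p[60:260,170:370],None,fx=3,fy=3,interpolation=2))"
```

```text
(no output)
```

View pics/top0b.png

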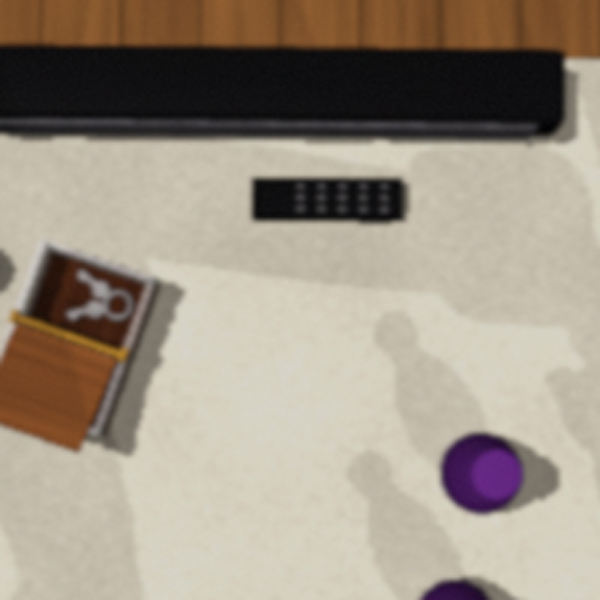

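The box sits left of centre, with the leaf on its near (lower) side and slightly raised. The keyring is in the far compartment. The candle holder is at (158,149) and the mug at (97,214). I'll enlarge the picture for measurement.

```bash
python3 -c "
import cv2
p=cv2.imread('pics/top0.png');cv2.imwrite('pics/top0c.png',cv2.resize(p[130:220,140:240],None,fx=7,fy=6.6,interpolation=2))
p=cv2.imread('pics/scene0.png');cv2.imwrite('pics/scene0c.png',cv2.resize(p[180:270,240:340],None,fx=7,fy=6.6,interpolation=2))"
```

```text
(no output)
```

View pics/top0c.png

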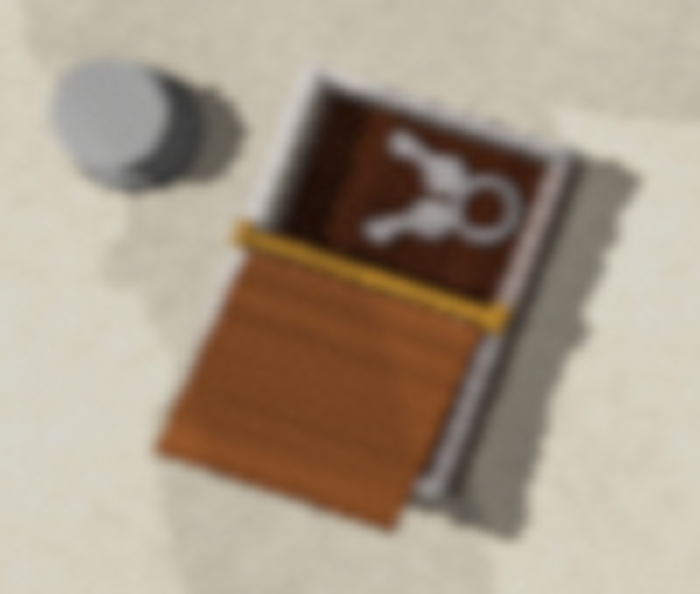

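View pics/scene0c.png

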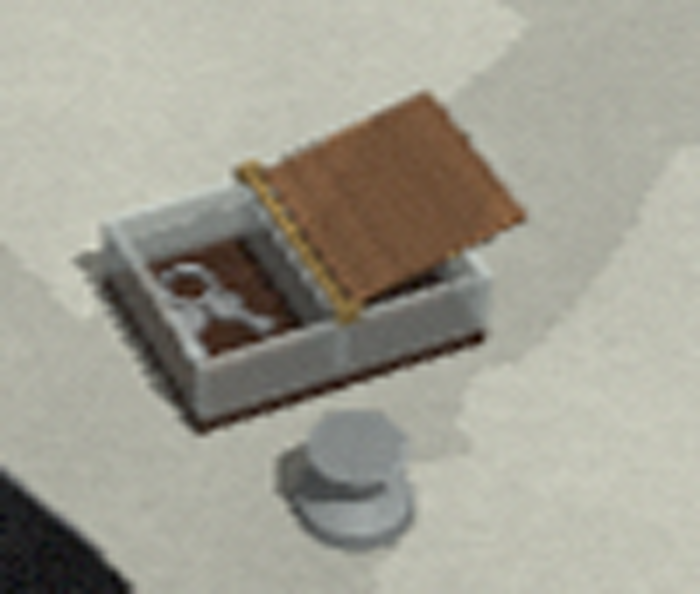

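Run:
```python
import numpy as np,cv2
from h import world
c=np.load('pics/top0_c.npy',allow_pickle=True).item(); d=np.load('pics/top0.npy')
W=lambda x,y,z=None: world(c,d,140+x/7-.5,130+y/6.6-.5,z).round(1)
a,b=W(240,233,63),W(505,318,63); print('lugs',a,b,(a+b)/2,np.linalg.norm(a-b),np.arctan2(-(b-a)[0]*-1,0), np.degrees(np.arctan2((a-b)[0]*-1,(a-b)[1])))
for p in [(180,440),(270,470),(385,510),(320,300),(300,400),(460,340),(245,285)]: print(p,W(*p))
for z in (60,75,90): print(z,W(160,452,z),W(395,528,z))
print('far wall corners',W(318,72,55),W(572,155,55), 'near',W(440,492,55))
print('candle',W(110,110,50)); print('keys ring',W(482,210,15))
print('mug',world(c,d,97,213,90).round(), 'mug handle',world(c,d,80,226,50).round())
```

```text
lugs [658.9 248.5  63. ] [621.3 132.7  63. ] [640.1 190.6  63. ] 121.75138602907157 -1.5707963267948966 -17.98849723915043
(180, 440) [562.4 265.3  89.9]
(270, 470) [549.5 226.7  90.6]
(385, 510) [532.5 179.2  82.3]
(320, 300) [628.3 212.6  65. ]
(300, 400) [581.6 217.2  79. ]
(460, 340) [610.6 151.3  67.8]
(245, 285) [634.8 245.4  64.5]
60 [557.9 281.2  60. ] [524.6 178.5  60. ]
75 [557.4 277.4  75. ] [524.6 176.   75. ]
90 [556.9 273.6  90. ] [524.5 173.5  90. ]
far wall corners [735.2 218.1  55. ] [697.9 106.2  55. ] near [541.4 160.3  55. ]
candle [717.1 310.3  50. ]
keys ring [676.8 150.5  15. ]
mug [510. 466.  90.] mug handle [469. 533.  50.]
```

Run:
```python
from h import *
p,d,c=snap('wrist','w0'); print(c)
```

```text
{'vertical_fov': 70.69217100471873, 'cx': 254.15963872333714, 'cy': 187.89110618032618, 'rvec': array([-2.45822231,  1.58622195,  0.19987492]), 'tvec': array([-651.22394068,  -25.62626572,  389.53416313])}
```

View pics/w0.png

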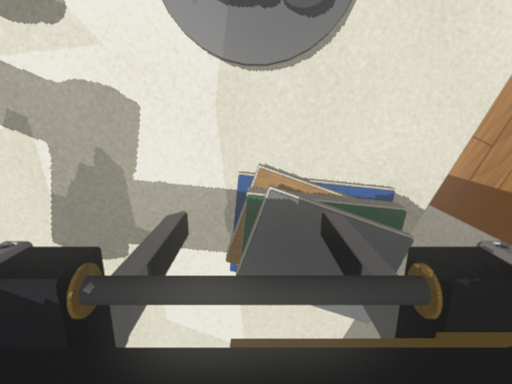

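Call:
{"api": "step_arm", "payload": {"offset": [[0, 0, -50], [0, 0, -40], [0, 0, 0]], "spin": [-0.18, -0.18, -0.18], "claw": 0, "squeeze": 10}}

```text
time: 0.52
position: [267.5, -590.8, 275.4]
tool_rot: [0.882, 0.471, 0.001, -0.003]
wrist_force: [-0.2, -0.3, 0.1]
opening: 67.6
```

Call:
{"api": "step_arm", "payload": {"offset": [[0, 0, 0], [0, 0, 0], [55, 0, 0], [60, 0, 0], [60, 0, 0]], "spin": [-0.14, -0.14, 0, 0, 0]}}

```text
time: 1.15
position: [318.5, -421.5, 273.9]
tool_rot: [0.806, 0.592, 0.002, -0.004]
wrist_force: [0.9, 0.1, 1.8]
opening: 17.4
```

Call:
{"api": "step_arm", "payload": {"offset": [[60, 0, 0], [60, 0, 0], [60, 0, 0], [60, 0, 0], [60, 0, 0]], "spin": [0, 0, 0, 0, 0]}}

```text
time: 1.78
position: [409.1, -125.4, 275.4]
tool_rot: [0.807, 0.591, 0.002, -0.004]
wrist_force: [0.7, -0.7, -0.3]
opening: 0.3
```

Call:
{"api": "step_arm", "payload": {"offset": [[60, -4, 0], [60, -4, 0], [60, -4, 0], [60, -4, 0], [60, -3, 0]], "spin": [0, 0, 0, 0, 0]}}

```text
time: 2.4
position: [481.6, 176.8, 278.1]
tool_rot: [0.807, 0.591, 0.003, -0.003]
wrist_force: [0.9, -0.4, 0.9]
opening: 0.0
```

Call:
{"api": "step_arm", "payload": {"offset": [[55, 0, 0], [10, 0, 0], [0, 0, 0]], "spin": [0, 0, 0]}}

```text
time: 2.78
position: [500.7, 243.6, 277.4]
tool_rot: [0.805, 0.593, 0.002, -0.004]
wrist_force: [0.8, -1.1, -0.6]
opening: 0.6
```

Run:
```python
from h import *
o=monitor.get_obs(); print(o['position'],o['tool_rot'],o['joint_pos'])
p,d,c=snap('wrist','w1'); p,d,c=snap('scene','s1')
cv2.imwrite('pics/s1c.png',cv2.resize(p[120:300,200:380],None,fx=3.3,fy=3.3,interpolation=2))
```

```text
[500.67434702 243.58551399 277.38771571] [ 0.80510555  0.5931178   0.00198745 -0.00351728] [ 0.24475789 -0.0387755   1.69781765  0.00804977  1.4815528   0.54497709]
```

View pics/w1.png

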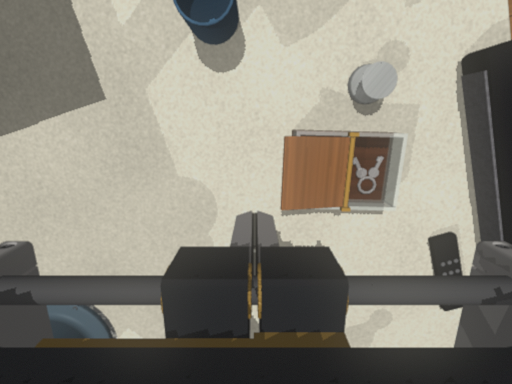

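View pics/s1c.png

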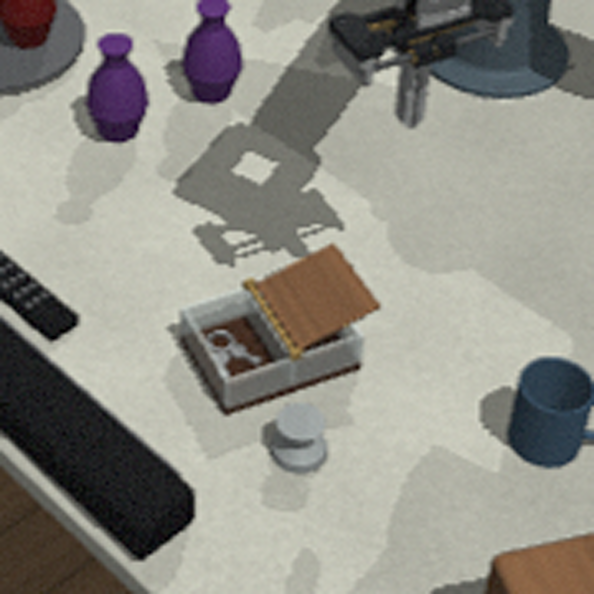

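Run:
```python
import numpy as np
from h import world
c=np.load('pics/w1_c.npy',allow_pickle=True).item(); d=np.load('pics/w1.npy')
print(c)
for p in [(288,145),(288,175),(288,200),(340,145),(340,175),(340,200),(300,170),(320,170),(352,140),(348,200)]: print(p,world(c,d,*p).round(1))
for v in (145,170,200): print(v,[round(float(x)) for x in d[v,276:296]])
```

```text
{'vertical_fov': 70.69217100471873, 'cx': 254.15963872333714, 'cy': 187.89110618032618, 'rvec': array([-2.86819792,  0.43593228,  0.05704964]), 'tvec': array([-405.86028985,  321.56326888,  571.36108072])}
(288, 145) [557.4 262.3  88.1]
(288, 175) [545.8 220.3  87.1]
(288, 200) [535.5 183.7  87.4]
(340, 145) [633.5 236.7  67.2]
(340, 175) [623.6 191.6  65.8]
(340, 200) [615.  151.8  64.2]
(300, 170) [564.9 221.3  83.2]
(320, 170) [594.5 210.6  74.8]
(352, 140) [653.6 237.9  63.1]
(348, 200) [628.  146.5  60.4]
145 [472, 472, 472, 473, 473, 472, 473, 473, 387, 383, 385, 387, 385, 386, 385, 386, 387, 387, 388, 388]
170 [483, 483, 484, 482, 483, 485, 484, 394, 393, 393, 394, 393, 394, 394, 393, 395, 395, 397, 398, 398]
200 [499, 496, 497, 497, 497, 407, 404, 406, 404, 404, 405, 406, 405, 404, 408, 407, 407, 409, 410, 407]
```

Call:
{"api": "step_arm", "payload": {"offset": [[-7, 0, 55], [0, 0, 55], [0, 0, 55], [0, 0, 30], [0, 0, 4]], "spin": [0, 0, 0, 0, 0]}}

```text
time: 3.5
position: [501.1, 229.9, 77.1]
tool_rot: [0.809, 0.588, 0.005, -0.001]
wrist_force: [0.5, -0.3, 0.5]
opening: 0.2
```

Run:
```python
from h import *
o=monitor.get_obs(); print(o['position'],o['tool_rot'],o['wrist_force'])
p,d,c=snap('wrist','w2');p,d,c=snap('scene','s2')
cv2.imwrite('pics/s2c.png',cv2.resize(p[160:280,240:360],None,fx=5,fy=5,interpolation=2))
```

```text
[501.11837104 229.91545479  77.0539199 ] [ 0.80893733  0.58786892  0.00533847 -0.0014214 ] [ 0.49592217 -0.25581624  0.52000174]
```

View pics/w2.png

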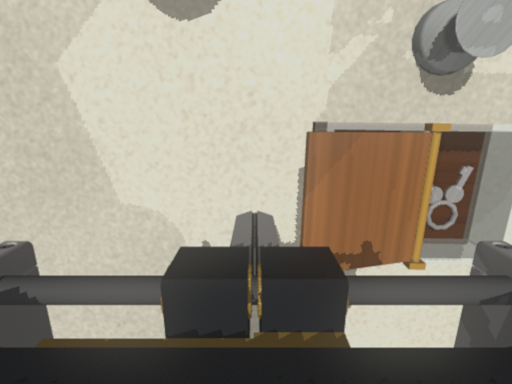

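View pics/s2c.png

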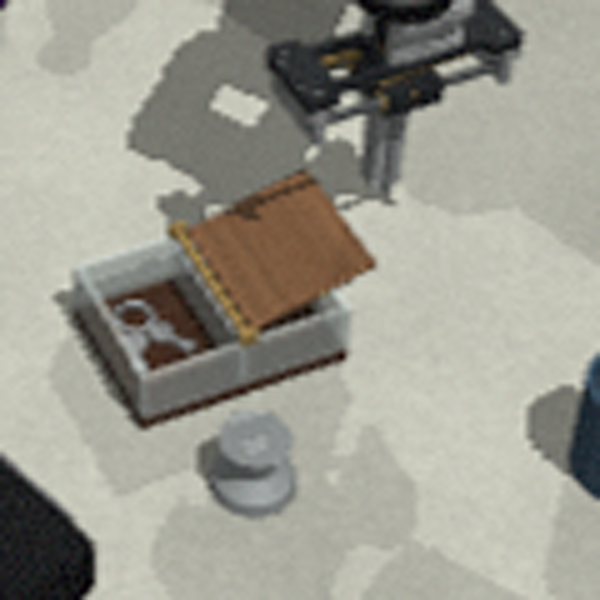

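Call:
{"api": "step_arm", "payload": {"offset": [[5, 8, 0], [0, 6, 0], [0, 3, 0], [0, 0, 0]], "spin": [0, 0, 0, 0]}}

```text
time: 4.1
position: [526.1, 230.6, 85.4]
tool_rot: [0.809, 0.588, 0.012, 0.001]
wrist_force: [-0.6, -0.4, -1.0]
opening: 0.5
```

Call:
{"api": "step_arm", "payload": {"offset": [[0, 3, 0], [0, 3, 0]], "spin": [0, 0, 0]}}

```text
invalid input at $.spin: expected 2 entries
```

Call:
{"api": "step_arm", "payload": {"offset": [[0, 0, 0], [0, 0, 0]], "spin": [0, 0]}}

```text
time: 4.35
position: [525.9, 230.7, 85.4]
tool_rot: [0.809, 0.588, 0.012, 0.001]
wrist_force: [-0.8, 1.0, 0.0]
opening: 0.7
```

Run:
```python
from h import *
o=monitor.get_obs(); print(o['position'],o['tool_rot'],o['wrist_force'],o['joint_vel'])
p,d,c=snap('scene','s3')
cv2.imwrite('pics/s3c.png',cv2.resize(p[160:280,240:360],None,fx=5,fy=5,interpolation=2))
o=monitor.get_obs(); print(o['position'])
```

```text
[525.85712715 230.66641499  85.40625718] [0.80885572 0.58788822 0.01174779 0.00136444] [-0.76843054  1.01454634  0.02374896] [-0.0001645   0.0008088   0.00096692  0.00051034  0.00103132  0.00017681]
[525.84792357 230.66901023  85.38877084]
```

View pics/s3c.png

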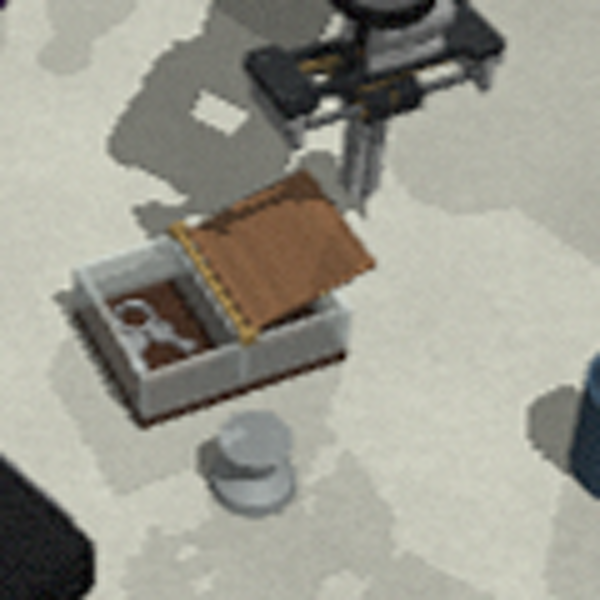

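Call:
{"api": "step_arm", "payload": {"offset": [[0, -2, 6], [0, 0, 4], [0, 0, 0]], "spin": [0, 0, 0]}}

```text
time: 4.78
position: [523.3, 231.5, 74.1]
tool_rot: [0.809, 0.588, 0.011, 0.001]
wrist_force: [0.3, 1.2, -0.5]
opening: 0.3
```

Call:
{"api": "step_arm", "payload": {"offset": [[0, 2, 0], [0, 2, 0]], "spin": [0, 0]}}

```text
time: 5.03
position: [527.3, 230.2, 74.1]
tool_rot: [0.809, 0.588, 0.011, 0.001]
wrist_force: [0.6, 0.5, -0.1]
opening: 0.8
```

Call:
{"api": "step_arm", "payload": {"offset": [[0, 2, 0], [0, 2, -1]], "spin": [0, 0]}}

```text
time: 5.28
position: [531.6, 228.8, 75.4]
tool_rot: [0.809, 0.588, 0.011, 0.001]
wrist_force: [-0.2, -0.0, 0.0]
opening: 0.2
```

```bash
cat > look.py <<'E'
import sys
from h import *
n=sys.argv[1]
o=monitor.get_obs(); P=o['position']; r=P-[640,190.6,59]
print(P.round(1),o['tool_rot'].round(4),o['wrist_force'].round(1),'s',round(-(r[0]*.951-r[1]*.309),1),'lat',round(r[0]*.309+r[1]*.951,1),'tipz',round(P[2]-8,1))
p,d,c=snap('scene',n)
cv2.imwrite('pics/%sc.png'%n,cv2.resize(p[150:270,240:360],None,fx=5,fy=5,interpolation=2))
E
python3 look.py s4
```

```text
[531.6 228.8  75.4] [0.8088 0.588  0.0113 0.0012] [-0.2 -0.   0. ] s 114.9 lat 2.9 tipz 67.4
```

View pics/s4c.png

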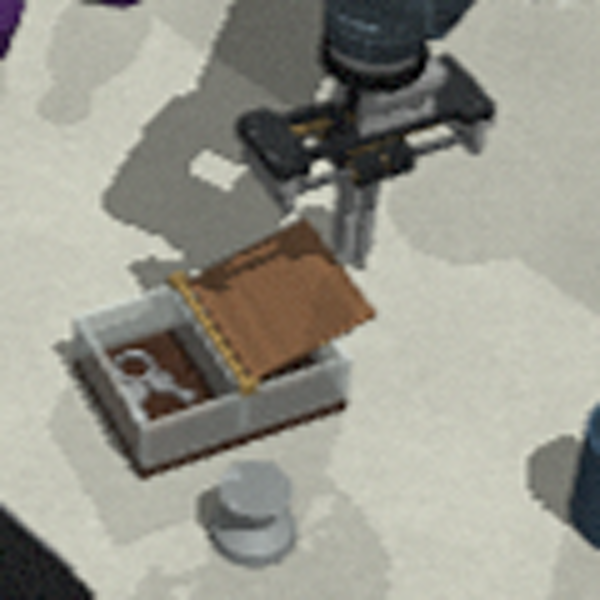

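Call:
{"api": "step_arm", "payload": {"offset": [[0, 2, 0], [0, 1, 0]], "spin": [0, 0]}}

```text
time: 5.58
position: [535.2, 227.8, 75.9]
tool_rot: [0.809, 0.588, 0.012, 0.001]
wrist_force: [0.7, -0.2, -0.3]
opening: 0.6
```

Call:
{"api": "step_arm", "payload": {"offset": [[0, 1, 0], [0, 0, 0]], "spin": [0, 0]}}

```text
time: 5.82
position: [536.2, 227.5, 75.9]
tool_rot: [0.809, 0.588, 0.012, 0.001]
wrist_force: [0.1, 0.6, -0.0]
opening: 0.4
```

Call:
{"api": "step_arm", "payload": {"offset": [[0, 1.5, 0], [0, 1.5, 0]], "spin": [0, 0]}}

```text
time: 6.08
position: [539.1, 226.5, 75.9]
tool_rot: [0.809, 0.588, 0.012, 0.001]
wrist_force: [-0.5, 0.4, -0.0]
opening: 0.5
```

```bash
python3 look.py s5
python3 - <<'E'
from h import *
snap('wrist','w5')
E
```

```text
[539.1 226.5  75.9] [0.8088 0.588  0.0117 0.0014] [-0.5  0.4 -0. ] s 107.1 lat 3.0 tipz 67.9
```

View pics/s5c.png

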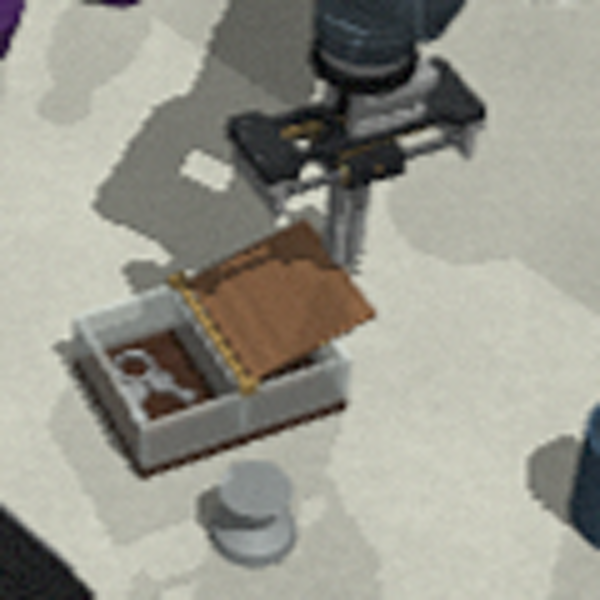

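View pics/w5.png

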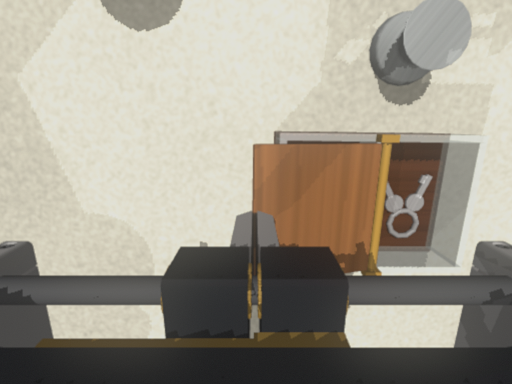

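Run:
```python
from h import *
c=np.load('pics/w5_c.npy',allow_pickle=True).item(); d=np.load('pics/w5.npy')
f=192/np.tan(np.radians(c['vertical_fov'])/2);K=np.array([[f,0,c['cx']],[0,f,c['cy']],[0,0,1.]])
P=np.array([539.1,226.5,75.9]);bx=np.array([.951,-.309,0]);by=np.array([.309,.951,0])
pts=[P+a*bx+b*by+[0,0,z] for z in(-8,30) for a in(-12.5,0,12.5) for b in(-8,8)]
print(cv2.projectPoints(np.array(pts),c['rvec'],c['tvec'],K,None)[0].round().reshape(-1,2))
for p in [(245,225),(265,225),(265,240),(258,160),(258,180),(258,205),(300,180),(340,180),(360,250),(370,180)]: print(p,world(c,d,*p).round(1))
L=np.array([[640,190.6,59]])+0
for t in(.2,.25,.3):
  print(t,cv2.projectPoints(np.array([L[0]-bx*110*np.cos(t)+[0,0,110*np.sin(t)]+b*by for b in(-55,55)]),c['rvec'],c['tvec'],K,None)[0].round().reshape(-1,2))
p=cv2.imread('pics/w5.png');cv2.imwrite('pics/w5c.png',cv2.resize(p[190:270,215:300],None,fx=7,fy=7,interpolation=2))
```

```text
[[237. 219.]
 [237. 199.]
 [253. 218.]
 [253. 199.]
 [268. 218.]
 [268. 199.]
 [235. 238.]
 [234. 215.]
 [253. 238.]
 [253. 215.]
 [272. 238.]
 [272. 215.]]
(245, 225) [536.3 235.  121.7]
(265, 225) [547.9 231.7 122.9]
(265, 240) [546.5 230.8 141.5]
(258, 160) [555.4 265.4  87.9]
(258, 180) [551.1 252.   88.3]
(258, 205) [545.5 234.8  89.3]
(300, 180) [580.3 240.6  80. ]
(340, 180) [610.9 228.6  71. ]
(360, 250) [614.3 161.9  64.5]
(370, 180) [635.2 219.4  65.3]
0.2 [[252. 283.]
 [252. 145.]]
0.25 [[254. 287.]
 [254. 145.]]
0.3 [[256. 291.]
 [256. 146.]]
```

View pics/w5c.png

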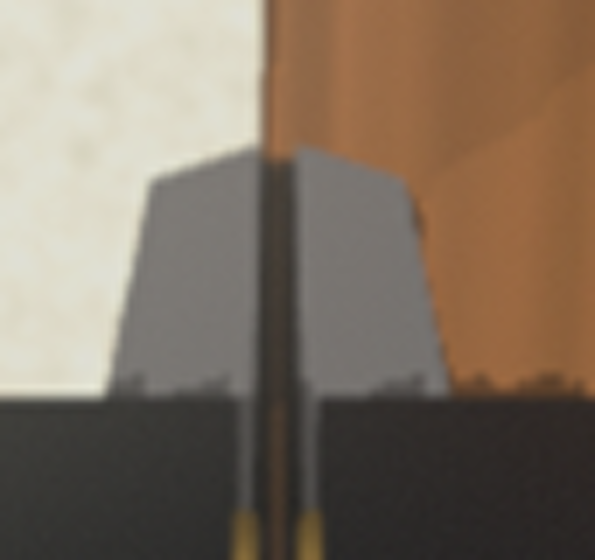

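Run:
```python
from h import *
c=np.load('pics/w5_c.npy',allow_pickle=True).item(); d=np.load('pics/w5.npy')
P=np.array([539.1,226.5,75.9]);bx=np.array([.951,-.309,0]);by=np.array([.309,.951,0])
for u in (238,242,248,254,260,265,270):
  for v in range(206,250,4):
    w=world(c,d,u,v)-P; print((u,v),np.round([w@bx,w@by,w[2]]),end=' ')
  print()
```

```text
(238, 206) [-15. -18. -76.] (238, 210) [-15. -23. -76.] (238, 214) [-15. -28. -78.] (238, 218) [-10.   8.  34.] (238, 222) [-10.   7.  41.] (238, 226) [-9.  7. 48.] (238, 230) [ -2.  67. 199.] (238, 234) [-9.  7. 59.] (238, 238) [-9.  7. 65.] (238, 242) [-9.  7. 69.] (238, 246) [ -6.  30. 122.] 
(242, 206) [-11. -19. -76.] (242, 210) [-11. -23. -76.] (242, 214) [-8.  8. 28.] (242, 218) [-7.  8. 35.] (242, 222) [-7.  7. 41.] (242, 226) [-7.  7. 47.] (242, 230) [-7.  7. 52.] (242, 234) [-7.  7. 59.] (242, 238) [-7.  7. 63.] (242, 242) [-6.  7. 69.] (242, 246) [ -5.  29. 121.] 
(248, 206) [ -4. -19. -77.] (248, 210) [ -4. -23. -77.] (248, 214) [-4.  8. 27.] (248, 218) [-4.  7. 33.] (248, 222) [-3.  7. 41.] (248, 226) [-3.  7. 47.] (248, 230) [-3.  7. 53.] (248, 234) [-3.  7. 58.] (248, 238) [-3.  7. 65.] (248, 242) [-3.  7. 69.] (248, 246) [ -3.  31. 124.] 
(254, 206) [ 1.  9. 13.] (254, 210) [ 1.  6. 12.] (254, 214) [ 1.  6. 22.] (254, 218) [ 0.  7. 32.] (254, 222) [ 0.  6. 37.] (254, 226) [ 0.  6. 43.] (254, 230) [ 0.  6. 50.] (254, 234) [-0.  6. 56.] (254, 238) [-0.  6. 62.] (254, 24
[... 175 characters left out ...]
26) [ 4.  7. 48.] (260, 230) [ 3.  7. 54.] (260, 234) [ 3.  7. 60.] (260, 238) [ 3.  7. 65.] (260, 242) [ 3.  7. 69.] (260, 246) [ 3.  7. 74.] 
(265, 206) [ 9.  8. 11.] (265, 210) [ 9.  6. 12.] (265, 214) [ 8.  8. 27.] (265, 218) [ 7.  8. 35.] (265, 222) [ 7.  8. 42.] (265, 226) [ 7.  7. 48.] (265, 230) [ 6.  8. 55.] (265, 234) [ 6.  7. 59.] (265, 238) [ 6.  7. 64.] (265, 242) [ 5.  7. 69.] (265, 246) [  2.  30. 122.] 
(270, 206) [12.  8. 10.] (270, 210) [13.  5.  9.] (270, 214) [11.  7. 26.] (270, 218) [11.  8. 35.] (270, 222) [10.  8. 42.] (270, 226) [10.  7. 47.] (270, 230) [ 9.  7. 53.] (270, 234) [ 9.  7. 59.] (270, 238) [ 8.  7. 65.] (270, 242) [ 8.  7. 69.] (270, 246) [  4.  30. 122.]
```

Run:
```python
from h import *
c=np.load('pics/s5_c.npy',allow_pickle=True).item(); d=np.load('pics/s5.npy')
f=192/np.tan(np.radians(c['vertical_fov'])/2);K=np.array([[f,0,c['cx']],[0,f,c['cy']],[0,0,1.]])
P=np.array([539.1,226.5,75.9]);bx=np.array([.951,-.309,0]);by=np.array([.309,.951,0])
for z in(-8,0,10,20,30,60):
  q=cv2.projectPoints(np.array([P+a*bx+[0,0,z]+b*by for a in (-12,12) for b in (8,)]),c['rvec'],c['tvec'],K,None)[0].reshape(-1,2)
  print(z,((q-[240,150])*5).round().tolist())
for s,z in((0,59),): print(((cv2.projectPoints(np.array([[640,190.6,59.]]),c['rvec'],c['tvec'],K,None)[0].reshape(-1,2)-[240,150])*5).round())
t=.25;print([((cv2.projectPoints(np.array([640,190.6,59])-bx*110*np.cos(t)+[0,0,110*np.sin(t)]+b*by,c['rvec'],c['tvec'],K,None)[0].reshape(-1,2)-[240,150])*5).round() for b in(-55,55)])
for u,v in((310,202),(311,198),(309,195),(308,190)):
  w=world(c,d,u,v)-P; print(u,v,np.round([w@bx,w@by,w[2]]))
p=cv2.imread('pics/s5.png');cv2.imwrite('pics/s5d.png',cv2.resize(p[170:220,290:340],None,fx=12,fy=12,interpolation=2))
```

```text
-8 [[355.0, 285.0], [327.0, 295.0]]
0 [[356.0, 278.0], [327.0, 287.0]]
10 [[357.0, 268.0], [328.0, 278.0]]
20 [[358.0, 259.0], [329.0, 269.0]]
30 [[359.0, 249.0], [330.0, 259.0]]
60 [[362.0, 220.0], [333.0, 230.0]]
[[206. 332.]]
[array([[299., 217.]]), array([[372., 312.]])]
310 202 [-63. -77. -80.]
311 198 [-7.  9. 43.]
309 195 [ 3.  9. 62.]
308 190 [ 7.  4. 85.]
```

View pics/s5d.png

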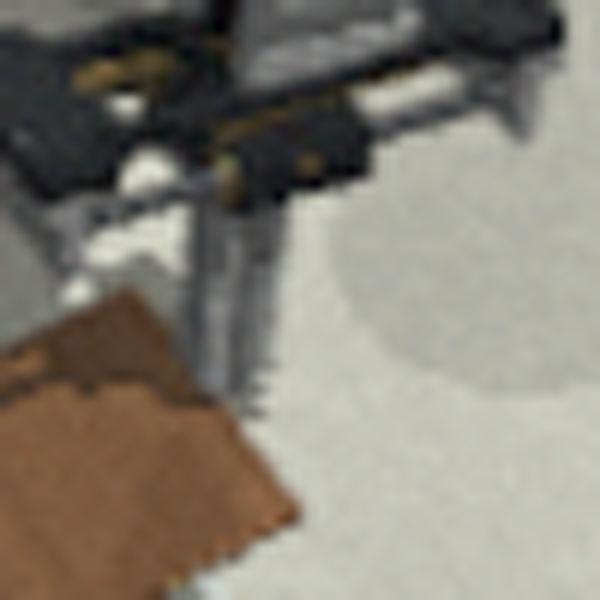

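Call:
{"api": "step_arm", "payload": {"offset": [[0, -12, 0], [0, -6, 0], [0, 0, 14], [0, 0, 12], [0, 0, 0]], "spin": [0, 0, 0, 0, 0]}}

```text
time: 6.8
position: [520.3, 232.8, 47.0]
tool_rot: [0.809, 0.588, 0.011, 0.001]
wrist_force: [-0.1, 0.2, -0.7]
opening: 0.2
```

```bash
python3 look.py s6
python3 - <<'E'
from h import *
snap('wrist','w6')
p=cv2.imread('pics/s6.png');cv2.imwrite('pics/s6d.png',cv2.resize(p[170:220,290:340],None,fx=12,fy=12,interpolation=2))
c=np.load('pics/w0_c.npy',allow_pickle=True).item(); d=np.load('pics/w0.npy')
P=np.array([267.8,-591.6,184.9]);tx=np.array([.911,.412,0]);ty=np.array([.412,-.911,0])
for u in (172,180,184,325,330,340):
  for v in range(206,240,4):
    w=world(c,d,u,v)-P; print((u,v),np.round([w@tx,w@ty,w[2]]),end=' ')
  print()
E
```

```text
[520.3 232.8  47. ] [0.8087 0.5881 0.011  0.0011] [-0.1  0.2 -0.7] s 126.9 lat 3.1 tipz 39.0
(172, 206) [ -55. -121. -187.] (172, 210) [ -61. -121. -187.] (172, 214) [  9. -53.  27.] (172, 218) [ 10. -51.  35.] (172, 222) [  9. -49.  41.] (172, 226) [  9. -47.  47.] (172, 230) [  8. -46.  50.] (172, 234) [  7. -45.  55.] (172, 238) [  5. -45.  56.] 
(180, 206) [ -54. -108. -185.] (180, 210) [ -61. -109. -186.] (180, 214) [ 10. -48.  28.] (180, 218) [  9. -46.  33.] (180, 222) [  8. -45.  39.] (180, 226) [  6. -45.  39.] (180, 230) [  3. -45.  40.] (180, 234) [  1. -44.  41.] (180, 238) [ -2. -45.  41.] 
(184, 206) [ -55. -103. -186.] (184, 210) [ -61. -103. -185.] (184, 214) [  8. -46.  23.] (184, 218) [  7. -45.  29.] (184, 222) [  4. -45.  29.] (184, 226) [  1. -45.  29.] (184, 230) [ -1. -45.  31.] (184, 234) [ -4. -45.  30.] (184, 238) [ -6. -45.  32.] 
(325, 206) [-23.  81. -88.] (325, 210) [-26.  80. -84.] (325, 214) [ 8. 50. 23.] (325, 218) [ 7. 49. 28.] (325, 222) [ 4. 49. 29.] (325, 226) [ 2. 49. 31.] (325, 230) [-1. 49. 31.] (325, 234) [-3. 49. 31.] (325, 238) [-6. 49. 32.] 
(330, 206) [-25.  88. -95.] (330, 210) [-26.  85. -85.] (330, 214) [ 9. 53. 26.] (330, 218) [ 9. 51. 35.] (330, 222) [ 8. 50. 37.] (330, 226) [ 6. 49. 41.] (330, 230) [ 3. 50. 40.] (330, 234) [ 2. 49. 43.] (330, 238) [-1. 49. 43.] 
(340, 206) [ -28.  103. -104.] (340, 210) [-29.  99. -91.] (340, 214) [ 9. 59. 27.] (340, 218) [ 9. 57. 34.] (340, 222) [ 9. 56. 40.] (340, 226) [10. 53. 49.] (340, 230) [ 9. 51. 54.] (340, 234) [ 7. 51. 55.] (340, 238) [ 7. 49. 60.]
```

View pics/s6d.png

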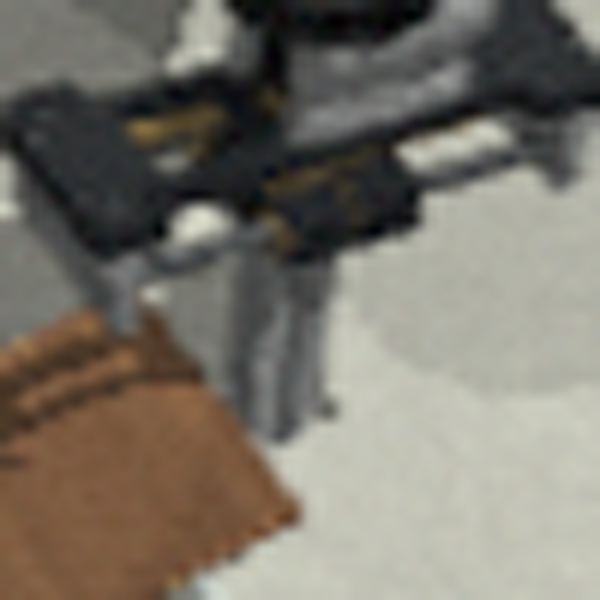

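View pics/w6.png

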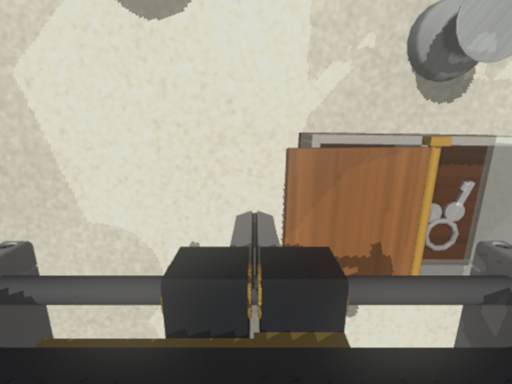

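Call:
{"api": "step_arm", "payload": {"offset": [[0, 2, 0], [0, 2, 0], [0, 1.5, 0]], "spin": [0, 0, 0]}}

```text
time: 7.28
position: [526.4, 231.5, 48.9]
tool_rot: [0.809, 0.588, 0.012, 0.001]
wrist_force: [-6.1, 3.4, 0.5]
opening: 0.6
```

Call:
{"api": "step_arm", "payload": {"offset": [[0, 1, 0], [0, 1, 0]], "spin": [0, 0]}}

```text
time: 7.52
position: [526.0, 231.6, 48.3]
tool_rot: [0.809, 0.588, 0.01, -0.001]
wrist_force: [-4.0, 2.5, 1.1]
opening: 0.4
```

Call:
{"api": "step_arm", "payload": {"offset": [[0, 1, -3], [0, 1, -3]], "spin": [0, 0]}}

```text
time: 7.78
position: [527.3, 231.2, 54.1]
tool_rot: [0.809, 0.588, 0.009, -0.002]
wrist_force: [-2.9, 2.3, -0.5]
opening: 0.5
```

```bash
python3 look.py s7
python3 - <<'E'
from h import *
snap('wrist','w7')
E
```

```text
[527.3 231.2  54.1] [ 0.8089  0.5879  0.0092 -0.0019] [-2.9  2.3 -0.5] s 119.8 lat 3.7 tipz 46.1
```

View pics/s7c.png

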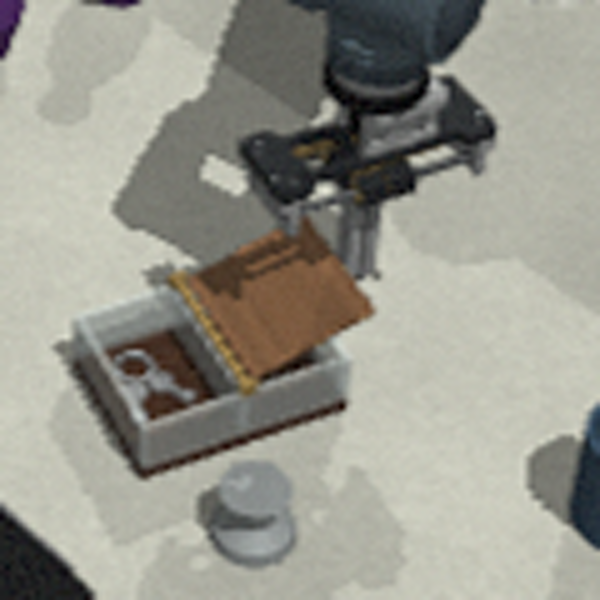

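View pics/w7.png

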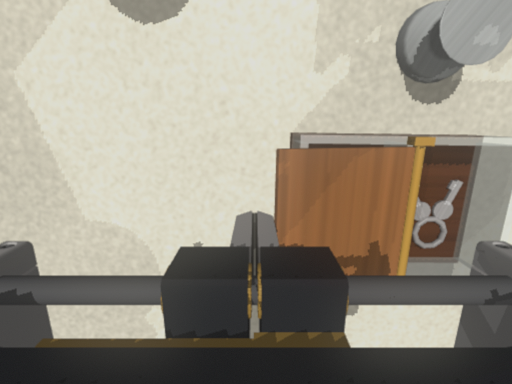

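Call:
{"api": "step_arm", "payload": {"offset": [[0, -4, 0], [0, 0, 12], [0, 0, 4], [0, 2.5, 0], [0, 1, 0]], "spin": [0, 0, 0, 0, 0]}}

```text
time: 8.5
position: [527.3, 231.4, 37.4]
tool_rot: [0.809, 0.588, 0.009, -0.002]
wrist_force: [-6.1, 2.8, 1.8]
opening: 0.4
```

Call:
{"api": "step_arm", "payload": {"offset": [[0, 1.5, -2], [0, 1.5, -4]], "spin": [0, 0]}}

```text
time: 8.75
position: [528.4, 230.9, 42.5]
tool_rot: [0.809, 0.588, 0.008, -0.003]
wrist_force: [-1.1, 2.2, -0.8]
opening: 0.3
```

Call:
{"api": "step_arm", "payload": {"offset": [[0, 2.5, -4], [0, 2.5, -4], [0, 2, -2]], "spin": [0, 0, 0]}}

```text
time: 9.12
position: [532.1, 229.7, 53.0]
tool_rot: [0.809, 0.588, 0.005, -0.006]
wrist_force: [-6.7, 3.6, 1.3]
opening: 0.6
```

```bash
python3 look.py s8
```

```text
[532.1 229.7  53. ] [ 0.8091  0.5876  0.0051 -0.0065] [-6.7  3.6  1.3] s 114.7 lat 3.8 tipz 45.0
```

View pics/s8c.png

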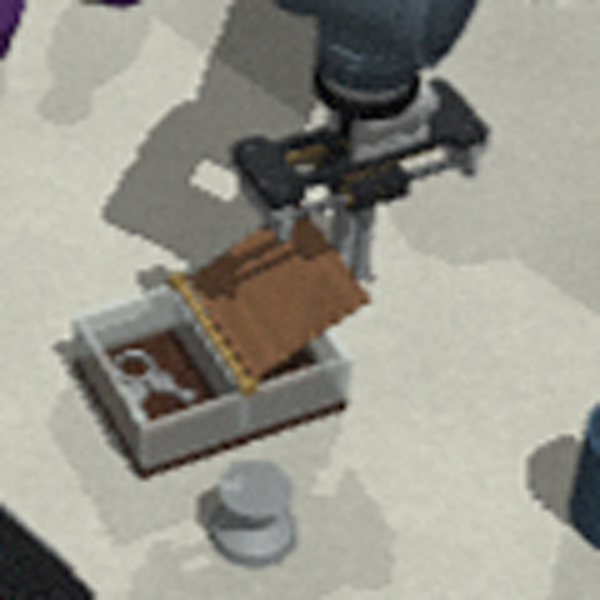

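Call:
{"api": "step_arm", "payload": {"offset": [[0, 2.5, -4], [0, 2.5, -4], [0, 2.5, -4], [0, 2.5, -4]], "spin": [0, 0, 0, 0]}}

```text
time: 9.68
position: [541.3, 226.6, 70.8]
tool_rot: [0.809, 0.588, 0.004, -0.007]
wrist_force: [-2.8, 1.2, 1.0]
opening: 0.6
```

```bash
python3 look.py s9
```

```text
[541.3 226.6  70.8] [ 0.809   0.5878  0.0043 -0.0073] [-2.8  1.2  1. ] s 105.0 lat 3.7 tipz 62.8
```

View pics/s9c.png

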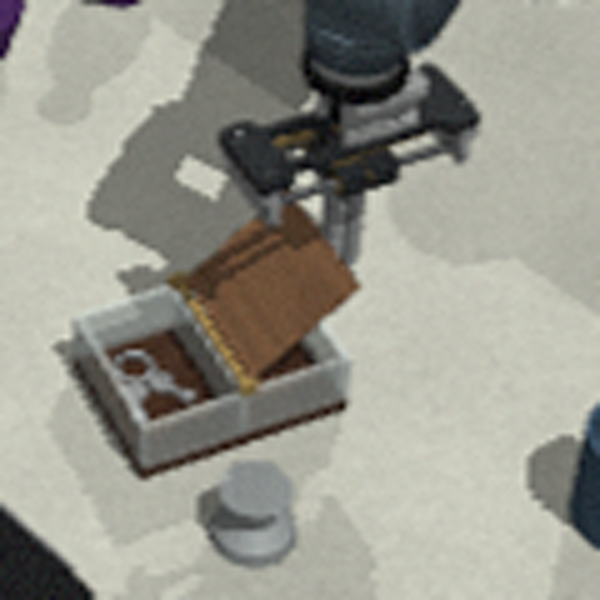

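Call:
{"api": "step_arm", "payload": {"offset": [[0, 4, -4], [0, 4, -4], [0, 4, -4], [0, 4, -4], [0, 4, -4]], "spin": [0, 0, 0, 0, 0]}}

```text
time: 10.35
position: [561.1, 219.9, 93.6]
tool_rot: [0.809, 0.588, 0.004, -0.008]
wrist_force: [-0.7, 1.5, -0.9]
opening: 0.5
```

```bash
python3 look.py s10
```

```text
[561.1 219.9  93.6] [ 0.809   0.5877  0.0038 -0.0079] [-0.7  1.5 -0.9] s 84.1 lat 3.4 tipz 85.6
```

View pics/s10c.png

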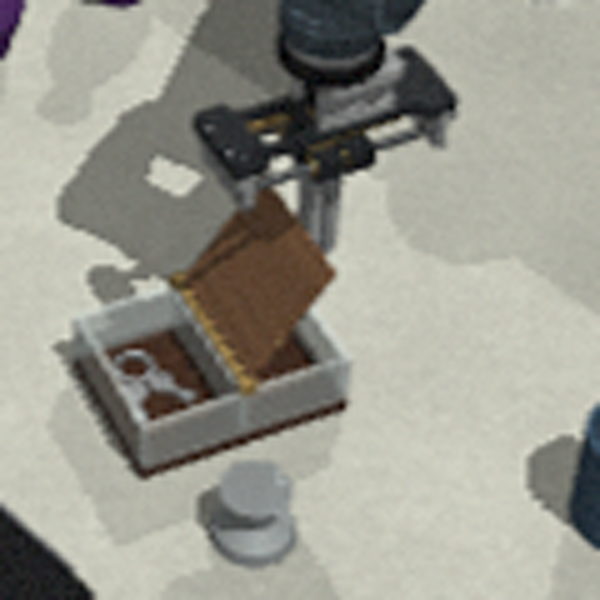

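Call:
{"api": "step_arm", "payload": {"offset": [[0, 5, -4], [0, 5, -4], [0, 5, -3], [0, 5, -3], [0, 5, -2]], "spin": [0, 0, 0, 0, 0]}}

```text
time: 11.02
position: [588.1, 210.5, 110.7]
tool_rot: [0.809, 0.587, 0.005, -0.007]
wrist_force: [-1.7, 0.7, 1.2]
opening: 0.5
```

```bash
python3 look.py s11
```

```text
[588.1 210.5 110.7] [ 0.8092  0.5874  0.0048 -0.0067] [-1.7  0.7  1.2] s 55.6 lat 2.9 tipz 102.7
```

View pics/s11c.png

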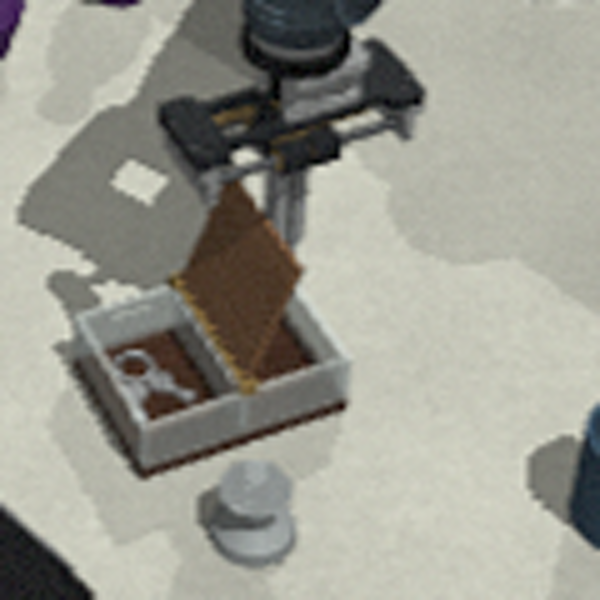

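Call:
{"api": "step_arm", "payload": {"offset": [[0, 7, -3], [0, 7, -3], [0, 7, -3], [0, 7, -3], [0, 6, -1]], "spin": [0, 0, 0, 0, 0]}}

```text
time: 11.7
position: [623.2, 198.7, 124.4]
tool_rot: [0.809, 0.587, 0.005, -0.006]
wrist_force: [-1.3, 0.1, -0.3]
opening: 0.7
```

```bash
python3 look.py s12;  python3 - <<'E'
from h import *
snap('wrist','w12')
E
```

```text
[623.2 198.7 124.4] [ 0.8093  0.5874  0.005  -0.0064] [-1.3  0.1 -0.3] s 18.5 lat 2.5 tipz 116.4
```

View pics/s12c.png

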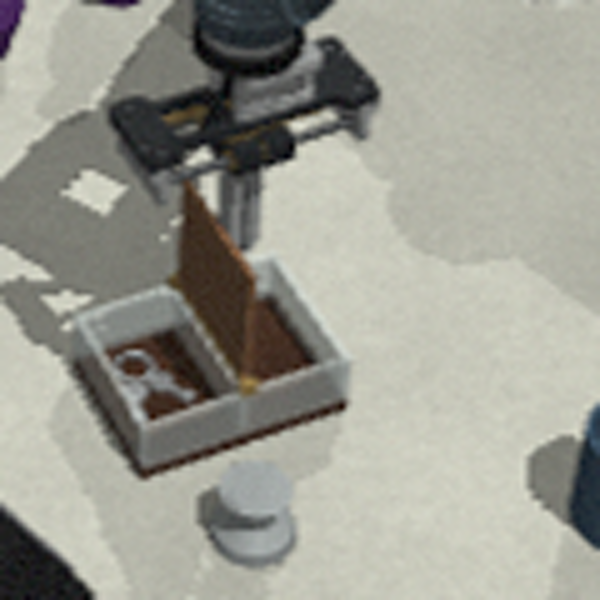

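View pics/w12.png

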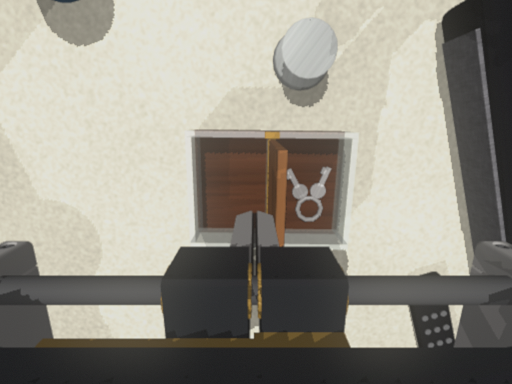

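Call:
{"api": "step_arm", "payload": {"offset": [[0, 6, 0], [0, 6, 0], [0, 6, 0], [0, 6, 1], [0, 5, 2]], "spin": [0, 0, 0, 0, 0]}}

```text
time: 12.42
position: [652.3, 189.1, 121.0]
tool_rot: [0.809, 0.587, 0.005, -0.006]
wrist_force: [-0.2, 0.5, -0.3]
opening: 0.3
```

```bash
python3 look.py s13;  python3 - <<'E'
from h import *
snap('wrist','w13')
E
```

```text
[652.3 189.1 121. ] [ 0.8093  0.5874  0.0049 -0.0063] [-0.2  0.5 -0.3] s -12.2 lat 2.4 tipz 113.0
```

View pics/s13c.png

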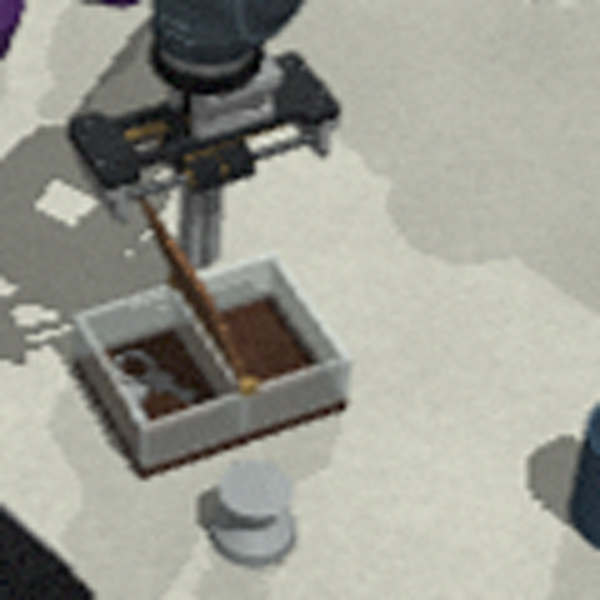

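View pics/w13.png

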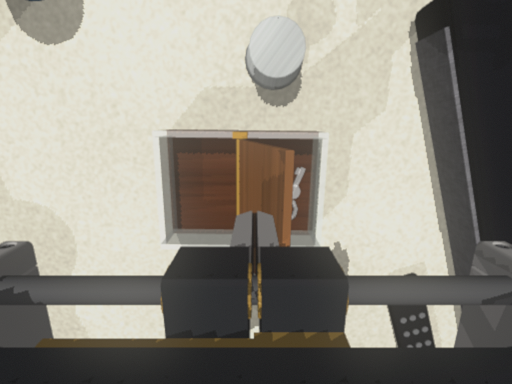

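Call:
{"api": "step_arm", "payload": {"offset": [[0, 5, 1], [0, 5, 2], [0, 5, 3], [0, 5, 4], [0, 4, 4]], "spin": [0, 0, 0, 0, 0]}}

```text
time: 13.15
position: [677.0, 181.4, 106.4]
tool_rot: [0.809, 0.587, 0.005, -0.006]
wrist_force: [-0.9, 0.5, 1.7]
opening: 0.7
```

```bash
python3 look.py s14
```

```text
[677.  181.4 106.4] [ 0.8093  0.5873  0.0054 -0.0059] [-0.9  0.5  1.7] s -38.1 lat 2.7 tipz 98.4
```

View pics/s14c.png

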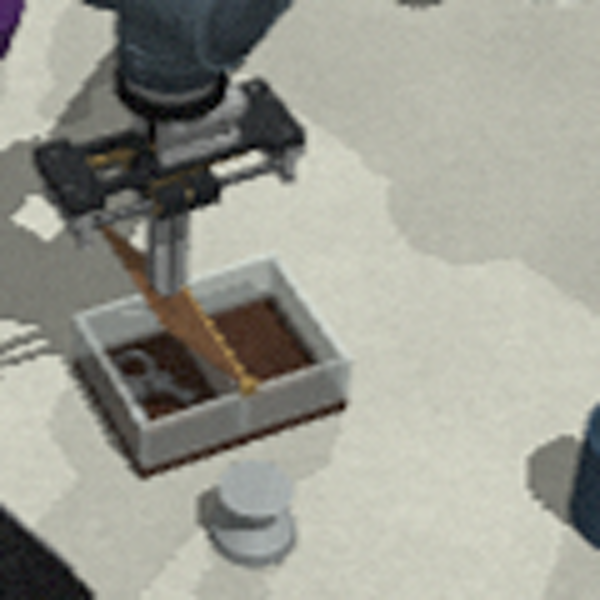

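Call:
{"api": "step_arm", "payload": {"offset": [[0, 4, 4], [0, 4, 4], [0, 4, 5], [0, 3, 5], [0, 3, 4]], "spin": [0, 0, 0, 0, 0]}}

```text
time: 13.82
position: [695.4, 175.6, 82.1]
tool_rot: [0.809, 0.587, 0.005, -0.006]
wrist_force: [-0.6, -1.0, 0.6]
opening: 0.7
```

```bash
python3 look.py s15
```

```text
[695.4 175.6  82.1] [ 0.8093  0.5873  0.0053 -0.0059] [-0.6 -1.   0.6] s -57.3 lat 2.8 tipz 74.1
```

View pics/s15c.png

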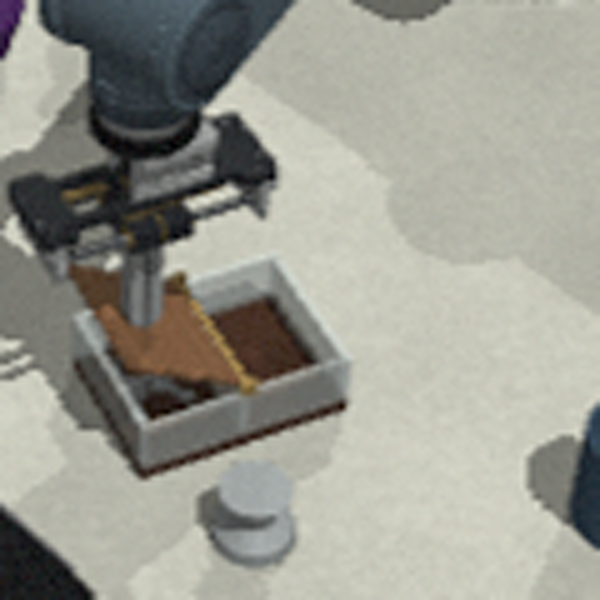

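Call:
{"api": "step_arm", "payload": {"offset": [[0, 3, 5], [0, 3, 5], [0, 2, 5], [0, 2, 5]], "spin": [0, 0, 0, 0]}}

```text
time: 14.38
position: [705.3, 172.4, 60.1]
tool_rot: [0.809, 0.587, 0.005, -0.006]
wrist_force: [-0.1, 0.4, 0.9]
opening: 0.5
```

Call:
{"api": "step_arm", "payload": {"offset": [[0, 2, 4], [0, 2, 3], [0, 1, 2]], "spin": [0, 0, 0]}}

```text
time: 14.75
position: [710.1, 171.0, 49.9]
tool_rot: [0.809, 0.587, 0.005, -0.006]
wrist_force: [-0.6, 0.5, 2.0]
opening: 0.4
```

```bash
python3 look.py s16;python3 - <<'E'
from h import *
snap('wrist','w16')
E
```

```text
[710.1 171.   49.9] [ 0.8094  0.5872  0.0046 -0.0064] [-0.6  0.5  2. ] s -72.8 lat 3.0 tipz 41.9
```

View pics/s16c.png

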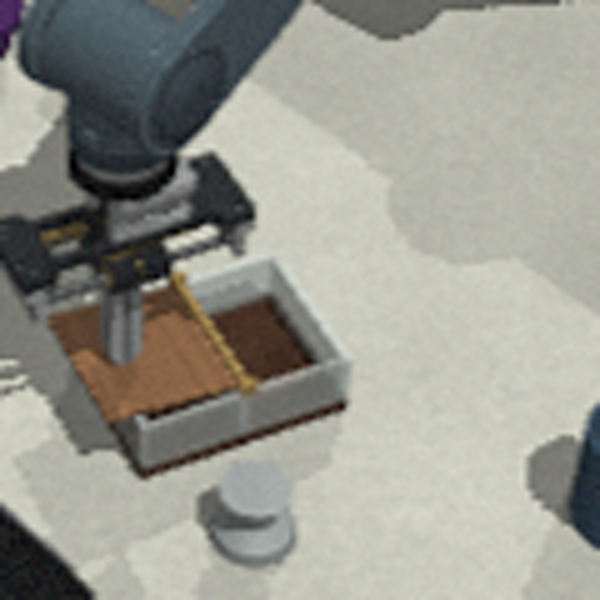

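View pics/w16.png

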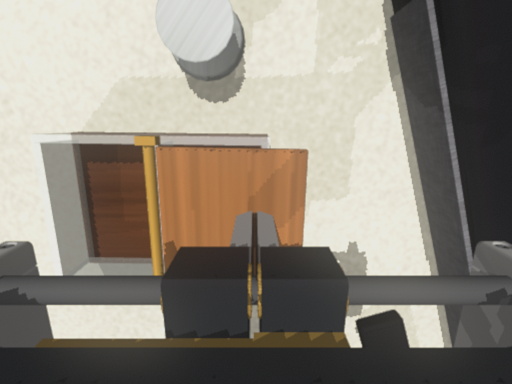

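Run:
```python
from h import *
c=np.load('pics/top0_c.npy',allow_pickle=True).item(); d=np.load('pics/top0.npy')
for p in((200,90),(200,101),(200,108),(240,95),(280,126)): print(p,world(c,d,*p).round())
c=np.load('pics/w16_c.npy',allow_pickle=True).item(); d=np.load('pics/w16.npy')
for p in((500,260),(500,300),(490,340),(500,370),(20,300),(420,290),(475,240)): print(p,world(c,d,*p).round())
for v in (170,200):
  for u in (170,200,230,290,300): print((u,v),world(c,d,u,v).round(1))
```

```text
(200, 90) [891. 175.  60.]
(200, 101) [858. 175.  54.]
(200, 108) [851. 184.  -2.]
(240, 95) [875.  51.  64.]
(280, 126) [790. -73.  21.]
(500, 260) [790. 174. 175.]
(500, 300) [782. 169. 184.]
(490, 340) [781. 150. 178.]
(500, 370) [765. 172. 204.]
(20, 300) [657. 210. 185.]
(420, 290) [762. 178. 183.]
(475, 240) [864. 101.  59.]
(170, 170) [666.2 222.4  63.1]
(200, 170) [686.6 216.1  64.8]
(230, 170) [706.6 210.   67.3]
(290, 170) [745.2 197.8  69.8]
(300, 170) [751.5 195.9  70.2]
(170, 200) [657.7 202.1  62.3]
(200, 200) [679.1 196.   65.3]
(230, 200) [699.5 189.9  66.9]
(290, 200) [739.3 177.9  70.3]
(300, 200) [745.8 176.1  71.1]
```

Call:
{"api": "step_arm", "payload": {"offset": [[0, 1, 2.5], [0, 1, 2.5], [0, 0, 2]], "spin": [0, 0, 0]}}

```text
time: 15.22
position: [712.5, 170.5, 43.1]
tool_rot: [0.809, 0.587, 0.005, -0.006]
wrist_force: [-0.3, 0.6, -0.4]
opening: 0.3
```

Call:
{"api": "step_arm", "payload": {"offset": [[0, 0, 1.5], [0, 0, 1.5]], "spin": [0, 0]}}

```text
time: 15.48
position: [712.6, 170.5, 42.7]
tool_rot: [0.809, 0.587, 0.005, -0.006]
wrist_force: [-4.3, -0.3, 8.5]
opening: 0.2
```

```bash
python3 look.py s17;python3 - <<'E'
from h import *
p,d,c=snap('wrist','w17')
for v in (170,200):
  for u in (165,170,200,230,285,295): print((u,v),world(c,d,u,v).round(1))
E
```

```text
[712.6 170.5  42.7] [ 0.8093  0.5874  0.0045 -0.0061] [-4.3 -0.3  8.5] s -75.3 lat 3.3 tipz 34.7
(165, 170) [667.5 223.3  61.4]
(170, 170) [670.5 222.2  60.8]
(200, 170) [689.9 215.9  60.8]
(230, 170) [709.4 209.7  61.7]
(285, 170) [744.6 198.2  61.7]
(295, 170) [751.  196.2  62. ]
(165, 200) [659.3 203.7  61.1]
(170, 200) [662.5 202.6  60.8]
(200, 200) [682.5 196.2  61.4]
(230, 200) [702.4 189.9  61.9]
(285, 200) [738.6 178.3  62.3]
(295, 200) [745.2 176.   61.8]
```

View pics/s17c.png

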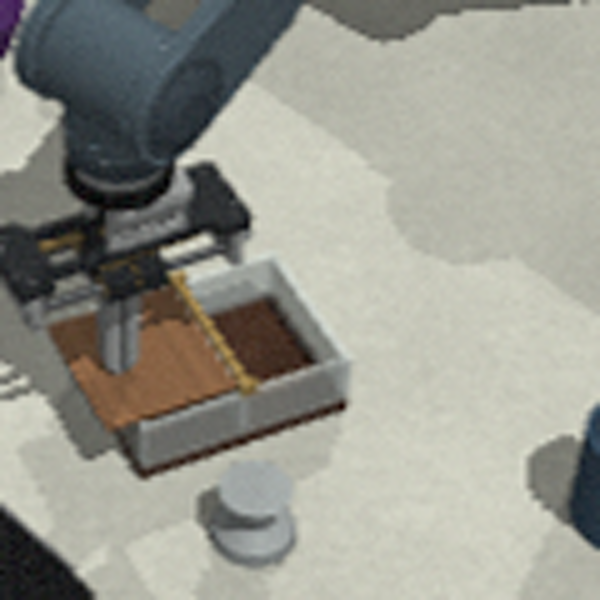

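Call:
{"api": "step_arm", "payload": {"offset": [[0, 0, 1.5], [0, 0, -1], [0, 0, -10], [0, 0, -40], [0, 0, -50]], "spin": [0, 0, 0, 0, 0]}}

```text
time: 16.2
position: [709.3, 168.7, 140.8]
tool_rot: [0.809, 0.587, 0.0, -0.009]
wrist_force: [-0.1, 0.1, -0.2]
opening: 0.8
```

Call:
{"api": "step_arm", "payload": {"offset": [[0, 0, -55], [0, -50, 0], [0, -55, 0], [0, -30, 0], [0, 0, 0]], "spin": [0, 0, 0, 0, 0]}}

```text
time: 16.82
position: [582.6, 210.8, 208.5]
tool_rot: [0.81, 0.587, 0.007, -0.005]
wrist_force: [0.0, -0.1, -0.9]
opening: -0.0
```

```bash
python3 look.py s18;python3 - <<'E'
from h import *
p,d,c=snap('wrist','w18'); p2,d2,c2=snap('top','t18')
p0=cv2.imread('pics/top0.png');cv2.imwrite('pics/t18b.png',np.vstack([p0[100:260,130:450],p2[100:260,130:450]]))
E
```

```text
[582.6 210.8 208.5] [ 0.8095  0.587   0.0074 -0.0048] [ 0.  -0.1 -0.9] s 60.8 lat 1.5 tipz 200.5
```

View pics/w18.png

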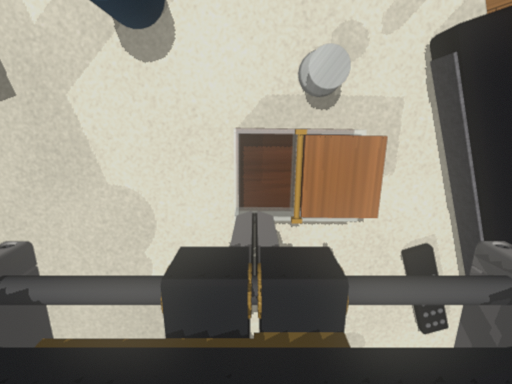

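View pics/t18b.png

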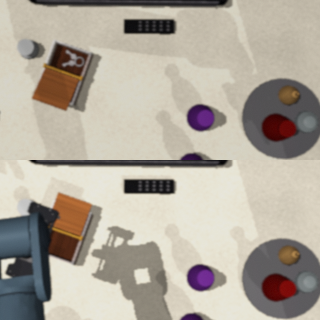

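View pics/s18.png

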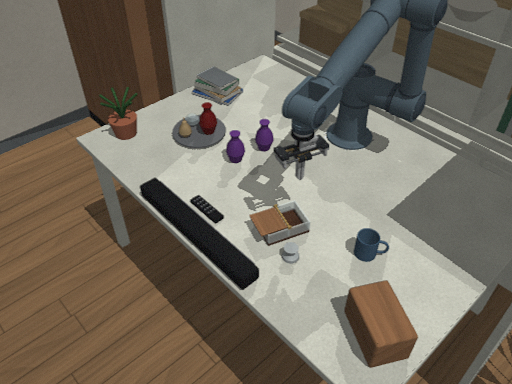

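Run:
```python
from h import *
c=np.load('pics/w18_c.npy',allow_pickle=True).item(); d=np.load('pics/w18.npy')
A=np.array([world(c,d,u,v) for u in range(310,376,4) for v in range(142,210,4)])
co=np.linalg.lstsq(np.c_[A[:,:2],np.ones(len(A))],A[:,2],rcond=None)[0]
print('slope along box x',co[0]*.951-co[1]*.309, A[:,2].mean())
a,b=world(c,d,302,131,63),world(c,d,296,222,63); print(a,b,(a+b)/2)
```

```text
slope along box x -0.3443642640354506 63.531335489599236
[660.2983429 245.8444355  63.       ] [619.70156216 132.61393817  63.        ] [639.99995253 189.22918683  63.        ]
```

Run:
```python
from h import *
c=np.load('pics/w18_c.npy',allow_pickle=True).item(); d=np.load('pics/w18.npy')
for v in (150,175,200):
  print([world(c,d,u,v)[2].round(1) for u in (308,318,328,338,348,358,368,374)])
A=np.array([world(c,d,u,v) for u in range(308,374,3) for v in range(145,205,4)]);A=A[abs(A[:,2]-62)<8]
co=np.linalg.lstsq(np.c_[A[:,:2],np.ones(len(A))],A[:,2],rcond=None)[0]
print(len(A),co[0]*.951-co[1]*.309,A[:,2].mean())
```

```text
[np.float64(61.8), np.float64(61.6), np.float64(61.1), np.float64(61.1), np.float64(61.5), np.float64(62.0), np.float64(60.8), np.float64(60.6)]
[np.float64(60.9), np.float64(61.5), np.float64(62.8), np.float64(62.1), np.float64(60.8), np.float64(60.6), np.float64(61.5), np.float64(61.8)]
[np.float64(60.6), np.float64(62.8), np.float64(61.7), np.float64(62.1), np.float64(60.4), np.float64(59.9), np.float64(61.3), np.float64(61.3)]
329 0.0019642713359919167 61.209523161117005
```

The leaf is flat (slope 0.002 rad), the box hasn't moved, and the arm is clear.

```bash
python3 -c "
from h import *
finish_job()"
```

```text
the job is handed in; nothing more can be done
```

I turned the leaf over the spine with the closed fingertips, and it now lies flat over the far compartment. I handed the job in at about 17 s.

**How the leaf was raised:** The tool can only point straight down, so the fingertips could not get under the edge. I raised the leaf by pushing against its free edge from outside while moving up. Once it was past upright I followed it down and pressed it flat. I saw no more than about 9 N at the wrist.

**Last checks:**
- **Leaf:** the depth fit gives a slope of 0.002 rad and a top surface at 61 mm, which means fully flat (62 mm expected).
- **Box:** the spine measures within about 1.5 mm of where it started.
- **Bystanders:** the remote and the turntable objects match the first top picture. The candle holder and mug look unmoved in the scene and wrist views.
- **Arm:** the gripper is clear of everything, with the fingers well above the box.
- **Keyring:** the closed leaf hides it. It was last seen in place as the leaf came down, and the fingers never went into its compartment.

**Disagreements:**
- **Fingertip position:** the fingertips are really about 20–27 mm behind the TCP, not 8 mm ahead as `bot.tcp_to_tips` says. My first approach therefore passed over the edge without touching it. I went by the pictures and the contact force after that.
- **Plane fit:** my first fit of the leaf's slope was spoiled by pixels off the leaf. The value above comes from the refit without them.

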